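# Tip the pipe stub into its clamp and close the strap

### The job

On the parts bench a pipe stub stands on end just in front of the saddles of a pipe clamp. Push it over so that it lies lengthwise in both V saddles, then push the hinged strap over it until the strap is fully shut. Only push: do not lift or carry the pipe, and leave the other loose parts where they are.

Things in the scene. Friction and masses are not known exactly. Their poses are not given: they have to be found in the camera images.
- cradle: pipe clamp, fixed to the bench. Dark steel base plate 290 x 150 x 8 mm. Origin on the bench under the saddles; x axis lengthwise, y to the hinge side, z up. The plate spans x -160..130, y -75..75 mm; the pipe stands on its bare end (x below -50) and is to be tipped towards +x. End stop at x=120..128, 58 mm high. Post under the strap's tab at y=-52, 39 mm high.
- saddle_near (a point): bottom of the V of the saddle nearer the pipe: cradle (-35, 0, 8) mm. Each saddle is steel, 22 mm long in x; its 45 degree wings meet here on the plate top and rise to about 52 mm high at cradle y=-46 and +46. A pipe of 48 mm lying in the saddles has its axis at cradle y=0, z=42 mm.
- saddle_far (a point): bottom of the V of the other, like saddle: cradle (45, 0, 8) mm
- pipe: bright steel pipe stub with flat black plugs in its ends, diameter 48 mm, length 150 mm, about 0.35 kg. Origin at the centre of the end it stands on, z axis along the pipe. It starts upright on the plate (top at z=158 mm), axis at cradle x -105..-85 mm and within 5 mm of y=0. Pushed level near its top it tips; pushed low it slides.
- pipe_mid (a point): middle of the pipe, on its axis, 75 mm from either end
- strap (a joint): hinge angle of the steel strap: 0 shut (flat tab level over the post), 1.57 standing up, limit 1.9 (leaning out to cradle +y). Strap 34 mm wide, centred at cradle x=5 mm, 4 mm thick: a half-round arch 55 mm inside, which passes over the pipe, then a flat tab ending 114 mm from the hinge. Stiff (0.14 N m), stays where left; push it all the way.
- strap_hinge (a point): point on the strap's hinge axis, at cradle (5, 42, 42) mm; the axis runs along cradle x. At angle a the strap's flat parts run from here in the direction (0, -cos a, sin a) of the cradle frame, their outer face looking to (0, sin a, cos a)
- strap_tab (a point): point on the outer face (the upper one when shut) of the strap's flat tab, 102 mm from the hinge, mid-width; axes turn with the strap and equal the cradle's when shut. When shut it is at cradle (5, -60, 44) mm
- sleeve: bystander: thin steel ring sleeve, 68 mm across, 70 mm high, origin under its centre
- cover: bystander: domed glass cover with a nozzle on top, 92 mm across, 66 mm high, origin under its centre
- halfclip: bystander: loose bent steel half clip, 40 x 96 mm, 27 mm high, origin under its arch at bench level
- nut: bystander: brass union nut, 38 mm across, 27 mm high, origin under its centre
- plug: bystander: black rubber plug, 46 mm across, 40 mm high, origin under its centre
- ubolt: bystander: steel U-bolt lying flat, 76 x 54 mm, 10 mm high, origin at its middle at bench level
- stub: bystander: short steel pipe stub standing on end off the clamp, diameter 42 mm, 60 mm high, origin under its centre
Not all that is in view belongs to the job. What is shaped like the pipe but orange is not meant.

How it is judged:
By the outcome, as a careful person would: the job done as asked, in the order asked, and still so for the second after the job is handed in, with the robot touching nothing.
It also fails if it takes over 43 s, if anything falls off the work surface, if the arm or the gripper's body presses on something with over 40 N, if the wrist force passes 120 N, or if a joint passes its speed limit or range.

### The arm

A 6-joint arm with a two-finger parallel gripper is mounted at the origin on the work surface. World frame = base frame: x ahead of the robot, y to its left, z up, the work surface at z = 0. Lengths are in m, angles in rad, forces in N, time in s.
With the tool pointing down it reaches from about 0.275 to 1 m from the base axis. Payload 8.4 kg.
Tool frame: the origin (TCP) lies midway between the tips of the shut fingers; the grasp point (between the pads) lies 19 mm behind it (grip_point_offset is the distance from the TCP to the grasp point, in m); z points along the fingers, y is the direction in which the jaws open and shut (so a half turn about z gives the same grasp; the last joint's range is limited). The gripper opens to 85 mm and grips with 20 to 120 N. Pads are 22 mm wide; open, the fingers measure 114 mm over their backs; the gripper's body (76 mm by 85 mm) begins 54 mm behind the grasp point. The pads swing forward as they close: fully open they stand 13 mm farther back than shut.
Start: joints at [-1.17, 0.353, 1.633, -0, 1.155, -0.002], TCP at [0.245, -0.575, 0.202] pointing down, gripper open.
Joint ranges: [-2.63, 2.63], [-0.92, 2.1], [0.06, 2.66], [-1.3, 4.44], [0, 2.69], [-3.02, 3.02]. Speed limits (rad/s): [2.22, 2.22, 2.79, 3.14, 3.14, 3.14].

### API

Orientations are given as a unit quaternion [x, y, z, w].
In Python, from rig import sense, get_image, finish_job, grip_point_offset gives the robot as it stands.
- The arm moves only by the shell command python3 -m jog 'ROWS' [OPENING] [FORCE]. ROWS is text: rows parted by semicolons, each of 6 numbers parted by spaces: the shift along the tool's x, y, z in mm, then the turn, a rotation vector about the tool's x, y, z in rad. A call has 1 to 10 rows; each row shifts and turns the commanded pose from where the row before left it, along the tool's axes as they then stand; what a row does not reach is not made up. A row lasts 1/12 s, in which the tool goes at most 41.7 mm and 7.16 degrees, less where a joint would pass 70% of its speed; a pose out of reach is approached as far as the arm can. A call is refused whole if a number of a shift passes 41.7 or a number of a turn 0.125, either way. A call with a gripper value outside its range is refused whole. OPENING is the opening, from 0 (shut) to 1 (fully open), set as the call begins (- or left out, the last holds). The fingers move at their own pace and stop on an object; FORCE is the grip in N (left out, the last holds). Time passes only in rows, so rows that do not move let the fingers close. It gives the time, the measured TCP pose, the force and the opening at its end, in the units of the state.
- sense(): the state, without advancing time (a new reading comes with each control period).
- get_image(name): name is "side" or "top"; returns a dict with "pixels" (420x560x3 uint8, red, green, blue), "fx", "fy", "cx", "cy" (pixels), "dist" ([k1, k2, p1, p2, k3] as OpenCV has them; the pictures are not rectified), "T" (4x4, takes a point from camera to world coordinates). Camera axes: x right, y down, z forward; pixel columns grow to the right and rows downward; lengths in m; the calibration is good to about 2 mm. A picture is of the moment at which its call begins. There is no depth.
- finish_job(): hands the job in, once; it reports no verdict.
The state is a dict: "time_s": time; "joint_positions": joint angles; "joint_vel": joint speeds; "joint_efforts": joint torques, N m; "tcp_pos": TCP position; "eef_rot": TCP orientation; "ft_force": force on the tool from outside, world axes, zero at the start; "torque": the same for the moment, N m; "grip_width": opening from 0.0 (shut) to 1.0 (fully open).
Only numpy, scipy, OpenCV 4.12 (cv2) and the standard library are available. Lean on these libraries where they do the work, as an engineer would, in place of code of your own. Each camera call takes 0.05 s, during which the arm holds its last target.

## Working session

There is one attempt and no reset: what is moved stays moved. The work goes in short steps, Python scripts to look and compute and a shell command to move; the robot and the scene stay as the last step left them, time stands still between calls to the robot, and variables do not carry over. Pictures are saved under pics/ and viewed, and the job is handed in when it is done.

```bash
mkdir -p pics; ls
python3 - <<'E'
from rig import sense,get_image,grip_point_offset
import cv2,numpy as np
print(grip_point_offset)
for n in("side","top"):
    d=get_image(n); cv2.imwrite(f"pics/{n}0.png",d["pixels"][:,:,::-1])
    np.save(f"{n}0.npy",d,allow_pickle=True)
    print(n,d["fx"],d["fy"],d["cx"],d["cy"],d["dist"]);print(np.round(d["T"],4))
s=sense();print(s)
E
```

```text
pics
0.0187
side 409.51343821865373 409.51343821865373 285.5937142246602 215.69887252153774 [-0.04043078  0.          0.          0.          0.        ]
[[-0.8685 -0.2876  0.4037  0.2744]
 [-0.4951  0.4642 -0.7345  0.5429]
 [ 0.0239 -0.8378 -0.5455  0.4552]
 [ 0.      0.      0.      1.    ]]
top 466.28618179813304 466.28618179813304 276.6883261148827 209.6577090858315 [0.00190027 0.         0.         0.         0.        ]
[[-0.0199 -0.9913  0.1299  0.4458]
 [-0.9998  0.0203  0.0014  0.0379]
 [-0.004  -0.1299 -0.9915  1.0602]
 [ 0.      0.      0.      1.    ]]
{'time_s': 0.1, 'joint_positions': array([-1.17039722e+00,  3.53615079e-01,  1.63411121e+00, -4.92130468e-06,
        1.15520111e+00, -2.39262958e-03]), 'joint_vel': array([-0.0003624 , -0.00234808, -0.0024021 ,  0.00081488,  0.00031579,
       -0.00232242]), 'joint_efforts': array([-2.17603636e-03, -6.06360626e+01, -3.42817855e+01, -1.23738487e-04,
        4.08260981e-03, -2.47642811e-05]), 'tcp_pos': array([ 0.2448005 , -0.57452   ,  0.20139217]), 'eef_rot': array([ 9.79787890e-01,  2.00038111e-01, -1.34141057e-04, -6.53758949e-04]), 'ft_force': array([ 0.40875165, -0.26430135,  1.13687677]), 'torque': array([-0.01122652, -0.0123397 ,  0.04613683]), 'grip_width': 0.9998612791258022}
```

View pics/side0.png

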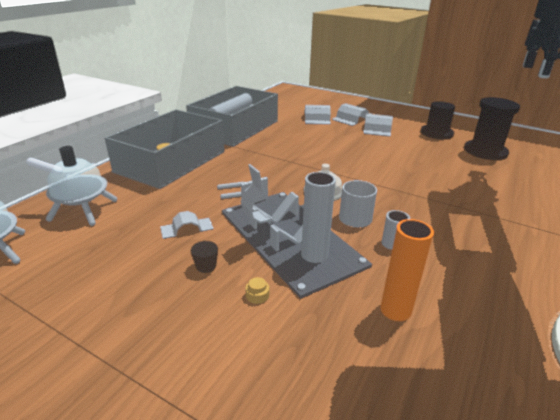

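View pics/top0.png

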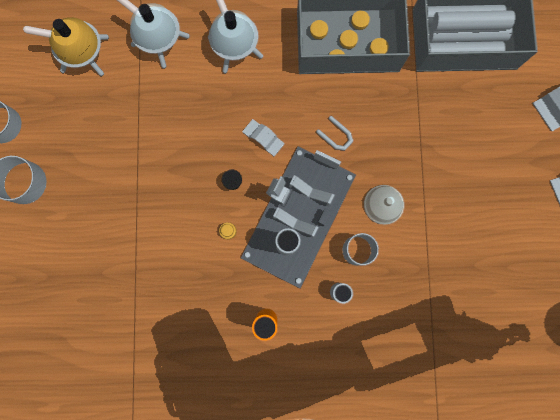

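Candidates for the pipe: bright stub on the plate at top (288,240) / side (318,215); the orange pipe at top (265,327) / side (405,270), not meant; the short stub at top (342,293) / side (396,230); the sleeve at top (360,249). I choose the one on the plate and check it in a close crop.

Run:
```python
import cv2
a=cv2.imread("pics/top0.png")[130:300,215:415];cv2.imwrite("pics/t0c.png",cv2.resize(a,None,fx=3.5,fy=3.5,interpolation=cv2.INTER_CUBIC))
a=cv2.imread("pics/side0.png")[150:300,150:350+30];cv2.imwrite("pics/s0c.png",cv2.resize(a,None,fx=3.4,fy=3.4,interpolation=cv2.INTER_CUBIC))
```

```text
(no output)
```

View pics/t0c.png

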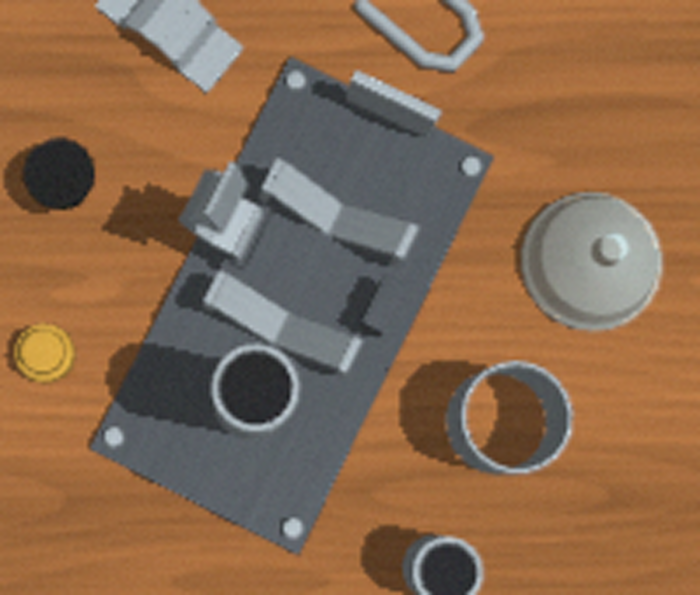

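View pics/s0c.png

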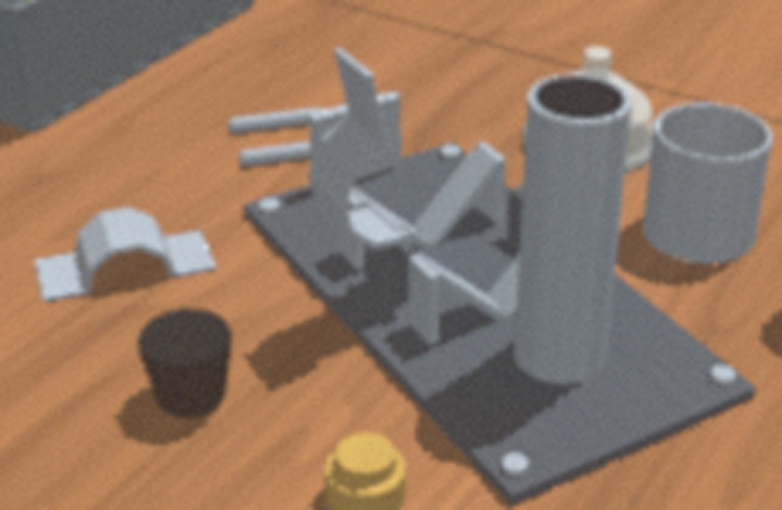

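```bash
cat > h.py <<'E'
import numpy as np,cv2
from scipy.spatial.transform import Rotation as R
def K(d): return np.array([[d["fx"],0,d["cx"]],[0,d["fy"],d["cy"]],[0,0,1.]])
def load(n): return np.load(n+".npy",allow_pickle=True).item()
def ray(d,uv,z):
    p=cv2.undistortPoints(np.array(uv,float).reshape(-1,1,2),K(d),np.array(d["dist"]))[:,0]
    v=np.c_[p,np.ones(len(p))]@d["T"][:3,:3].T; o=d["T"][:3,3]
    return o+v*((z-o[2])/v[:,2])[:,None]
def proj(d,P):
    T=np.linalg.inv(d["T"]);r,_=cv2.Rodrigues(T[:3,:3])
    return cv2.projectPoints(np.array(P,float).reshape(-1,1,3),r,T[:3,3],K(d),np.array(d["dist"]))[0][:,0]
def fit(A,B):
    a=A-A.mean(0);b=B-B.mean(0)
    th=np.arctan2((a[:,0]*b[:,1]-a[:,1]*b[:,0]).sum(),(a*b).sum())
    c,s=np.cos(th),np.sin(th);M=np.array([[c,-s],[s,c]]);return th,B.mean(0)-M@A.mean(0)
try:
    th,t=np.load("cr.npy",allow_pickle=True)
    M=np.array([[np.cos(th),-np.sin(th),0],[np.sin(th),np.cos(th),0],[0,0,1]]);t=np.array([*t,0])
    def c2w(P): return np.array(P,float)/1e3@M.T+t
    def w2c(P): return (np.array(P,float)-t)@M*1e3
except FileNotFoundError: pass
E
python3 - <<'E'
from h import *
d=load("top0");s=load("side0")
uv=np.array([[288,58],[493,157],[299,553],[90,446]])/3.5+[215-.36,130-.36]
A=np.array([[130,75],[130,-75],[-160,-75],[-160,75]])/1e3
P=ray(d,uv,.008)[:,:2];th,t=fit(A,P);print(th,t)
np.save("cr.npy",np.array([th,t],dtype=object))
M=np.array([[np.cos(th),-np.sin(th)],[np.sin(th),np.cos(th)]]);print((A@M.T+t-P)*1e3)
us=np.array([[245,210],[752,392],[512,503]])/3.4+[150-.35,150-.35]
Ps=ray(s,us,np.array([.008,.008,.008]));print("side corners in cradle",((Ps[:,:2]-t)@M)*1e3)
E
python3 - <<'E'
from h import *
d=load("top0");s=load("side0")
print("top proj pts crop", "hinge")
print("pipe top c", w2c(ray(d,np.array([[255,388]])/3.5+[214.64,129.64],.158)))
print("pipe side", w2c(ray(s,np.array([[578,98]])/3.4+[149.65,149.65],.158)))
for a in (1.2,1.4,1.57,1.7,1.9):
  u=[0,-np.cos(a),np.sin(a)];n=[0,np.sin(a),np.cos(a)]
  q=[np.array([5+dx,42,42])+114*np.array(u)+2*np.array(n) for dx in(-17,17)]
  q=c2w(q); print(a,((proj(d,q)-[214.64,129.64])*3.5).round(),((proj(s,q)-[149.65,149.65])*3.4).round())
E
```

```text
-0.4857539028853259 [ 0.58274381 -0.01684909]
[[ 1.77659944 -0.8563874 ]
 [ 1.26051419 -0.74107257]
 [-1.33265868  0.62629434]
 [-1.70445494  0.97116563]]
side corners in cradle [[ 118.51992444   76.12935688]
 [-163.80069292  -69.76271058]
 [-166.019823     77.43329535]]
top proj pts crop hinge
pipe top c [[-87.09547098  -4.83691859 158.        ]]
pipe side [[-90.12165729  -2.73514261 158.        ]]
1.2 [[302. 264.]
 [329. 211.]] [[475.  53.]
 [439.  27.]]
1.4 [[268. 245.]
 [295. 192.]] [[437.  52.]
 [402.  26.]]
1.57 [[237. 230.]
 [264. 176.]] [[403.  58.]
 [369.  32.]]
1.7 [[213. 218.]
 [241. 165.]] [[377.  67.]
 [343.  41.]]
1.9 [[179. 203.]
 [206. 150.]] [[336.  89.]
 [303.  61.]]
```

Run:
```python
from h import *
d=load("top0")
print("orange", w2c(ray(d,[[265,327]],.150)))
t0=np.array([.2448,-.5745,.2014]);Rm=R.from_quat([.97979,.20004,-.00013,-.00065])
G=c2w([-145,-4,200]);print("goal",G,(G-t0)*1e3,"in tool",Rm.inv().apply(G-t0)*1e3)
Rg=np.c_[M[:,0],-M[:,1],[0,0,-1]]
print("rotvec tool",(Rm.inv()*R.from_matrix(Rg)).as_rotvec(), "goal quat",R.from_matrix(Rg).as_quat())
```

```text
orange [[-253.30101113  -40.02781265  150.        ]]
goal [0.45264944 0.04731052 0.2       ] [207.84944367 621.81051824  -1.4       ] in tool [ 434.96004807 -490.56825718    2.05267146]
rotvec tool [-1.23969462e-03  5.84036844e-04  8.88550353e-01] goal quat [ 0.9706501  -0.24049613  0.         -0.        ]
```

```bash
python3 -m jog '22 -24.5 -1 0 0 0;22 -24.5 -1 0 0 0;22 -24.5 -1 0 0 0;22 -24.5 -1 0 0 0;22 -24.5 -1 0 0 0;22 -24.5 0 0 0 0;22 -24.5 0 0 0 0;22 -24.5 0 0 0 0;22 -24.5 0 0 0 0;22 -24.5 0 0 0 0' 0 40
python3 -m jog '21.5 -24.5 0 0 0 0;21.5 -24.5 0 0 0 0;21.5 -24.5 0 0 0 0;21.5 -24.5 0 0 0 0;21.5 -24.5 0 0 0 0;21.5 -24.5 0 0 0 0;21.5 -24.5 0 0 0 0;21.5 -24.5 0 0 0 0;21.5 -24.5 0 0 0 0;21.5 -24.5 0 0 0 0'
python3 -m jog '0 0 0 0 0 0.111;0 0 0 0 0 0.111;0 0 0 0 0 0.111;0 0 0 0 0 0.111;0 0 0 0 0 0.111;0 0 0 0 0 0.111;0 0 0 0 0 0.111;0 0 0 0 0 0.111;0 0 0 0 0 0;0 0 0 0 0 0'
cat >> h.py <<'E'
def now():
    from rig import sense
    s=sense();Rg=R.from_quat(s["eef_rot"]).as_matrix()
    print("t",s["time_s"],"cradle",w2c(s["tcp_pos"]).round(1),"toolx",(M.T@Rg[:,0]).round(3),"z",(M.T@Rg[:,2]).round(3),"f",(M.T@s["ft_force"]).round(1),"g",s["grip_width"])
def snap(n,tag):
    from rig import get_image
    d=get_image(n);cv2.imwrite(f"pics/{n}{tag}.png",d["pixels"][:,:,::-1]);np.save(f"{n}{tag}.npy",d,allow_pickle=True);return d
E
python3 -c "from h import *;now();snap('side','1');snap('top','1')"
```

```text
time_s: 0.93
tcp_pos: [0.3513, -0.2617, 0.2069]
eef_rot: [0.98, 0.2, -0.0, -0.0]
ft_force: [0.5, 0.2, 0.3]
grip_width: 0.001
time_s: 1.77
tcp_pos: [0.4531, 0.048, 0.207]
eef_rot: [0.98, 0.2, -0.0, 0.0]
ft_force: [0.2, 0.1, 0.7]
grip_width: -0.0
time_s: 2.6
tcp_pos: [0.4529, 0.0463, 0.2069]
eef_rot: [0.971, -0.239, -0.0, 0.0]
ft_force: [0.2, 1.3, 0.7]
grip_width: -0.0
t 2.6 cradle [-144.3   -4.8  206.9] toolx [ 1.     0.004 -0.   ] z [-0. -0. -1.] f [-0.4  1.2  0.7] g -0.00016355941496870404
```

View pics/side1.png

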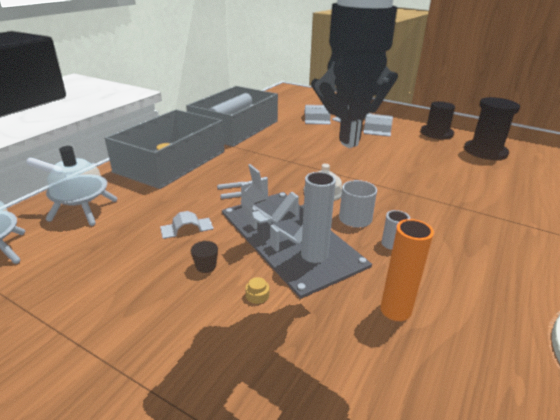

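View pics/top1.png

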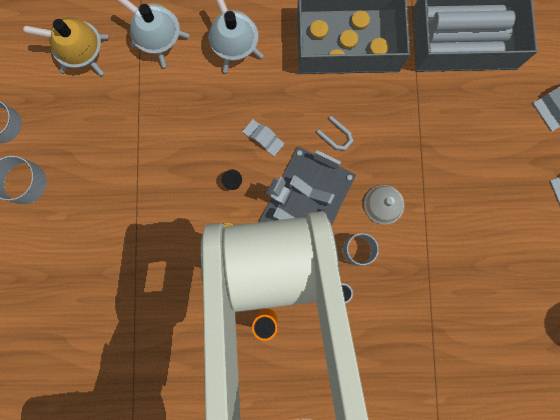

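Side shows the shut fingertips at about (350,142), above and behind the pipe (318,215); the top view is covered by the arm. I'll check the calibration, then descend.

```bash
python3 -c "
from h import *
print(proj(load('side1'),[.4529,.0463,.2069]))"
python3 -m jog '0 0 10 0 0 0;0 0 10 0 0 0;0 0 10 0 0 0;0 0 10 0 0 0;0 0 10 0 0 0;0 0 10 0 0 0;0 0 5 0 0 0;0 0 0 0 0 0'
python3 -c "from h import *;now();snap('side','2')"
```

```text
[[346.25543097 162.93287741]]
time_s: 3.37
tcp_pos: [0.4522, 0.0462, 0.1406]
eef_rot: [0.971, -0.24, -0.001, 0.0]
ft_force: [-0.3, -0.0, -0.6]
grip_width: -0.001
t 3.3667 cradle [-144.9   -5.2  140.6] toolx [ 1.     0.001 -0.002] z [-0.002 -0.001 -1.   ] f [-0.2 -0.2 -0.6] g -0.0007775819528188565
```

View pics/side2.png

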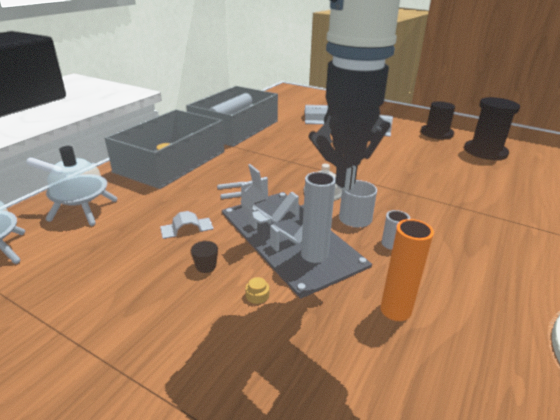

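Run:
```python
from h import *
ims=[]
for k,p in(("1",[.4529,.0463,.2069]),("2",[.4522,.0462,.1406])):
    im=cv2.imread(f"pics/side{k}.png");q=proj(load("side"+k),p)[0];print(q)
    c=im[90:280,280:410];c=cv2.resize(c,None,fx=3,fy=3,interpolation=cv2.INTER_CUBIC)
    cv2.drawMarker(c,tuple(int(v) for v in (q-[280,90])*3+1),(0,0,255),1,14,1);ims.append(c)
cv2.imwrite("pics/cmp.png",np.hstack(ims))
```

```text
[346.25543097 162.93287741]
[342.08983193 203.48913951]
```

View pics/cmp.png

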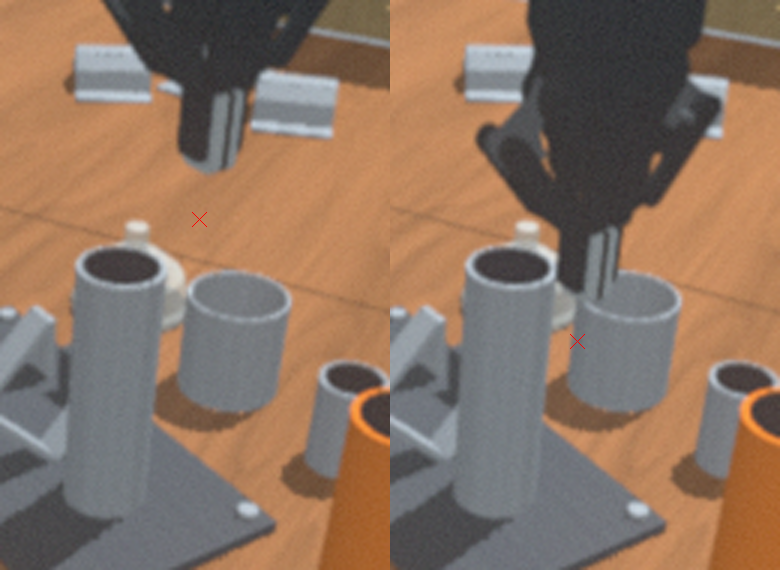

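The projected TCP (342,203) lies about 15 px below the visible fingertips (347,188): the visible tips seem to end some 20 mm above the reported TCP. I lower a bit so that either reading gives a high push, then creep to contact while watching force and picture.

```bash
python3 -m jog '0 0 6 0 0 0;0 0 6 0 0 0;0 0 6 0 0 0;0 0 0 0 0 0;4 0 0 0 0 0;4 0 0 0 0 0;4 0 0 0 0 0;4 0 0 0 0 0;0 0 0 0 0 0'
python3 -c "from h import *;now()"
python3 -m jog '2 0 0 0 0 0;2 0 0 0 0 0;2 0 0 0 0 0;2 0 0 0 0 0;0 0 0 0 0 0'
python3 - <<'E'
from h import *;now();snap('side','3')
c=cv2.imread("pics/side3.png")[90:290,230:410];cv2.imwrite("pics/s3c.png",cv2.resize(c,None,fx=3,fy=3,interpolation=cv2.INTER_CUBIC))
E
```

```text
time_s: 4.17
tcp_pos: [0.4684, 0.0385, 0.1244]
eef_rot: [0.971, -0.24, 0.001, -0.0]
ft_force: [0.4, 0.1, 0.3]
grip_width: -0.002
t 4.1667 cradle [-126.9   -4.4  124.4] toolx [1.    0.    0.001] z [ 0.001  0.001 -1.   ] f [0.3 0.3 0.3] g -0.001789497703526147
time_s: 4.58
tcp_pos: [0.4746, 0.035, 0.1241]
eef_rot: [0.971, -0.24, 0.0, -0.0]
ft_force: [-0.6, 0.2, 0.3]
grip_width: 0.002
t 4.5833 cradle [-119.9   -4.6  124.1] toolx [1.    0.001 0.   ] z [ 0.  0. -1.] f [-0.7 -0.1  0.3] g 0.0020707932386485935
```

View pics/s3c.png

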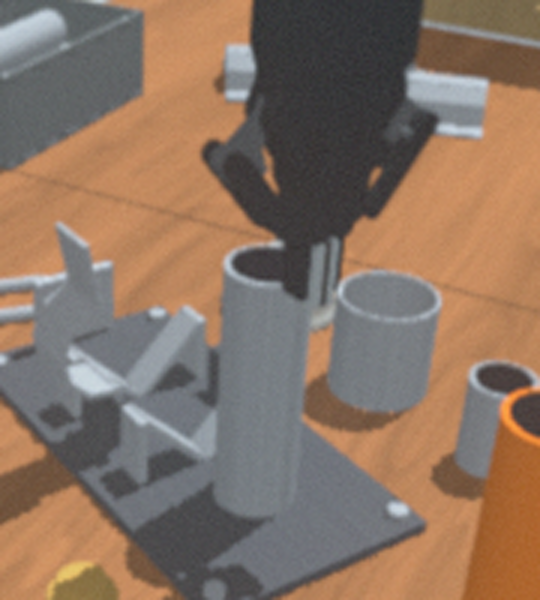

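The fingertips sit against the pipe's rear rim, crop (295,290), some 15–20 mm below the top: a high push. Contact is just starting, so I push on.

```bash
python3 -m jog '3 0 0 0 0 0;3 0 0 0 0 0;3 0 0 0 0 0;3 0 0 0 0 0;3 0 0 0 0 0;0 0 0 0 0 0'
python3 - <<'E'
from h import *;now();snap('side','4')
c=cv2.imread("pics/side4.png")[90:290,230:410];cv2.imwrite("pics/s4c.png",cv2.resize(c,None,fx=3,fy=3,interpolation=cv2.INTER_CUBIC))
E
```

```text
time_s: 5.13
tcp_pos: [0.4883, 0.0279, 0.1241]
eef_rot: [0.971, -0.24, 0.0, -0.0]
ft_force: [-0.2, -0.2, -0.1]
grip_width: -0.002
t 5.1333 cradle [-104.4   -4.5  124.1] toolx [1. 0. 0.] z [ 0.  0. -1.] f [-0.  -0.3 -0.1] g -0.001953974857679735
```

View pics/s4c.png

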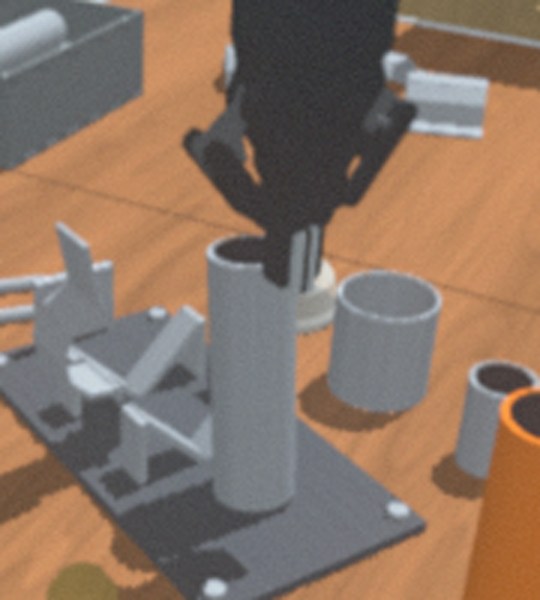

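The base stays put and the top has moved up-left (+x): it tips. On I go.

```bash
python3 -m jog '3 0 0 0 0 0;3 0 0 0 0 0;3 0 0 0 0 0;3 0 0 0 0 0;3 0 0 0 0 0;3 0 0 0 0 0;0 0 0 0 0 0'
python3 - <<'E'
from h import *;now();snap('side','5')
c=cv2.imread("pics/side5.png")[90:290,230:410];cv2.imwrite("pics/s5c.png",cv2.resize(c,None,fx=3,fy=3,interpolation=cv2.INTER_CUBIC))
E
```

```text
time_s: 5.77
tcp_pos: [0.5042, 0.0195, 0.1241]
eef_rot: [0.971, -0.24, 0.0, -0.0]
ft_force: [-0.3, 0.2, 0.9]
grip_width: 0.0
t 5.7667 cradle [-86.4  -4.5 124.1] toolx [1.    0.    0.001] z [ 0.001  0.    -1.   ] f [-0.3  0.   0.9] g 0.0002697999497358031
```

View pics/s5c.png

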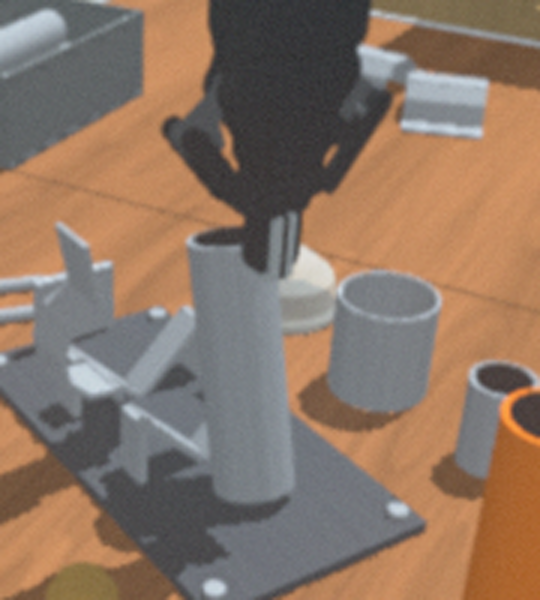

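Leaning about 12° along the clamp. A few more steps will bring it over centre.

```bash
python3 -m jog '3 0 0 0 0 0;3 0 0 0 0 0;3 0 0 0 0 0;3 0 0 0 0 0;3 0 0 0 0 0;0 0 0 0 0 0;0 0 0 0 0 0;0 0 0 0 0 0;0 0 0 0 0 0'
python3 - <<'E'
from h import *;now();snap('side','6')
c=cv2.imread("pics/side6.png")[90:290,210:390];cv2.imwrite("pics/s6c.png",cv2.resize(c,None,fx=3,fy=3,interpolation=cv2.INTER_CUBIC))
E
```

```text
time_s: 6.57
tcp_pos: [0.5166, 0.0128, 0.124]
eef_rot: [0.971, -0.24, -0.0, 0.0]
ft_force: [0.5, 0.2, -0.2]
grip_width: 0.001
t 6.5667 cradle [-72.3  -4.7 124. ] toolx [ 1.     0.001 -0.   ] z [-0. -0. -1.] f [ 0.4  0.5 -0.2] g 0.0005525251417867565
```

View pics/s6c.png

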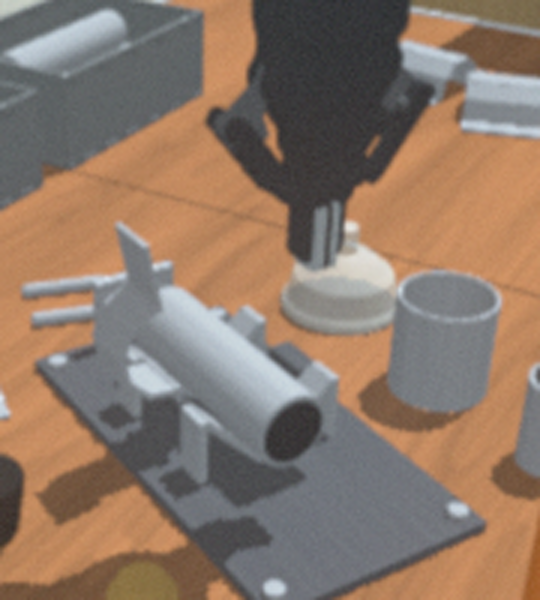

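```bash
python3 - <<'E'
from h import *
s=load('side6');print(w2c(ray(s,np.array([[293,430]])/3+[209.67,89.67],.042)))
E
python3 -m jog '0 0 -14 0 0 0;0 0 -14 0 0 0;0 0 -14 0 0 0;0 0 -14 0 0 0;0 0 -14 0 0 0;0 -15 0 0 0 0;0 -15 0 0 0 0;0 -15 0 0 0 0;0 -15 0 0 0 0;0 -15 0 0 0 0'
python3 -m jog '8 -10 0 0 0 0;10 -10 0 0 0 0;10 -10 0 0 0 0;10 0 0 0 0 0;10 0 0 0 0 0;10 0 0 0 0 0;10 0 0 0 0 0;8 0 0 0 0 0;0 0 0 0 0 0;0 0 0 0 0 0'
python3 -c "from h import *;now();snap('side','7');snap('top','7')
a=cv2.imread('pics/top7.png')[100:320,180:430];b=cv2.imread('pics/side7.png')[50:290,150:400]
cv2.imwrite('pics/c7.png',np.hstack([cv2.resize(a,(400,352)),cv2.resize(b,(400,352))]))"
```

```text
[[-69.64650642  -1.19383663  42.        ]]
time_s: 7.45
tcp_pos: [0.5521, 0.0806, 0.1935]
eef_rot: [0.971, -0.24, -0.0, 0.0]
ft_force: [1.0, -0.0, -0.5]
grip_width: -0.001
time_s: 8.28
tcp_pos: [0.6331, 0.0696, 0.1939]
eef_rot: [0.971, -0.241, -0.0, 0.0]
ft_force: [-0.1, -0.2, 0.2]
grip_width: 0.003
t 8.2833 cradle [  4.2  99.9 193.9] toolx [ 1. -0. -0.] z [-0. -0. -1.] f [-0.  -0.2  0.2] g 0.002574100394274662
```

View pics/c7.png

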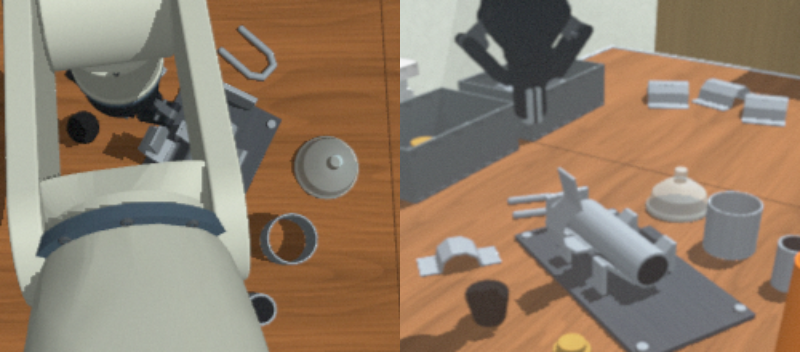

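Run:
```python
from h import *
s=load('side7')
for dz in(0,10,20,30): print(dz,proj(s,c2w([4.2,99.9,193.9+dz])))
c=cv2.imread("pics/side7.png")[90:210,190:340];cv2.imwrite("pics/s7c.png",cv2.resize(c,None,fx=4,fy=4,interpolation=cv2.INTER_CUBIC))
```

```text
0 [[231.88799785 148.75145078]]
10 [[231.58908273 142.74682901]]
20 [[231.28605959 136.64128879]]
30 [[230.97886733 130.43261266]]
```

View pics/s7c.png

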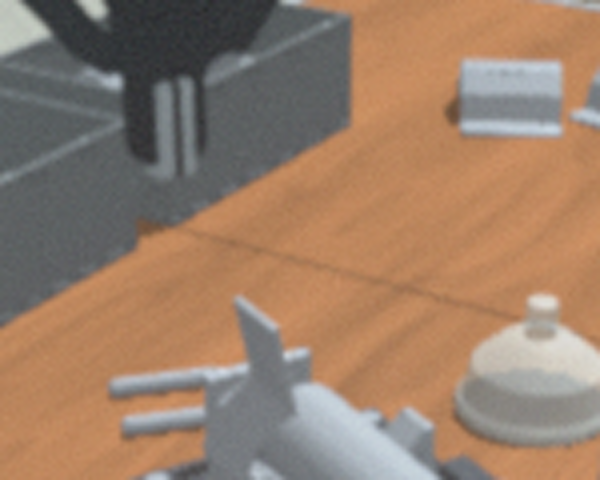

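The tips show about 20 mm above the reported TCP with no sideways error, so heights carry that margin. Next: go down beside the strap and push it towards -y (tool +y).

```bash
python3 -m jog '0 0 12 0 0 0;0 0 12 0 0 0;0 0 12 0 0 0;0 0 12 0 0 0;0 0 12 0 0 0;0 0 12 0 0 0;0 0 0 0 0 0;0 6 0 0 0 0;0 6 0 0 0 0;0 6 0 0 0 0'
python3 -m jog '0 6 0 0 0 0;0 6 0 0 0 0;0 6 0 0 0 0;0 6 0 0 0 0;0 6 0 0 0 0;0 6 0 0 0 0;0 6 0 0 0 0;0 0 0 0 0 0'
python3 - <<'E'
from h import *;now();snap('side','8')
c=cv2.imread("pics/side8.png")[90:270,170:350];cv2.imwrite("pics/s8c.png",cv2.resize(c,None,fx=3.3,fy=3.3,interpolation=cv2.INTER_CUBIC))
E
```

```text
time_s: 9.22
tcp_pos: [0.6248, 0.0537, 0.1227]
eef_rot: [0.971, -0.24, 0.0, -0.0]
ft_force: [-0.6, -0.1, 0.1]
grip_width: -0.0
time_s: 9.88
tcp_pos: [0.6043, 0.016, 0.122]
eef_rot: [0.971, -0.24, -0.0, 0.0]
ft_force: [0.2, -0.3, -0.2]
grip_width: -0.001
t 9.8833 cradle [  3.7  39.1 122. ] toolx [ 1.  0. -0.] z [-0.    -0.001 -1.   ] f [ 0.3 -0.1 -0.2] g -0.0014206175879396502
```

View pics/s8c.png

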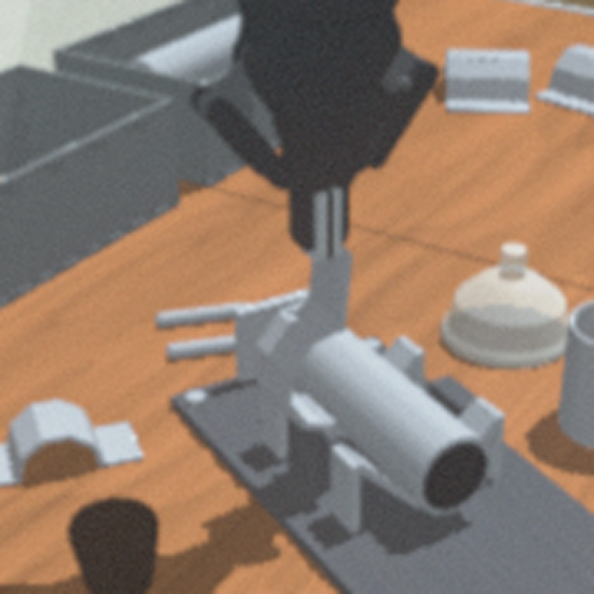

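Strap has swung past vertical, with the finger on its outer face. I follow the arc with a downward component.

```bash
python3 -m jog '0 6 1.5 0 0 0;0 6 1.5 0 0 0;0 6 2 0 0 0;0 6 3 0 0 0;0 6 3 0 0 0;0 6 3 0 0 0;0 5 4 0 0 0;0 5 4 0 0 0;0 5 4 0 0 0;0 0 0 0 0 0'
python3 - <<'E'
from h import *;now();snap('side','9')
c=cv2.imread("pics/side9.png")[90:270,170:350];cv2.imwrite("pics/s9c.png",cv2.resize(c,None,fx=3.3,fy=3.3,interpolation=cv2.INTER_CUBIC))
E
```

```text
time_s: 10.77
tcp_pos: [0.5801, -0.0294, 0.0957]
eef_rot: [0.971, -0.241, -0.0, 0.0]
ft_force: [0.1, -0.2, 0.2]
grip_width: 0.004
t 10.7667 cradle [  3.5 -12.3  95.7] toolx [ 1.    -0.    -0.001] z [-0.001 -0.001 -1.   ] f [ 0.2 -0.1  0.2] g 0.003877174638180485
```

View pics/s9c.png

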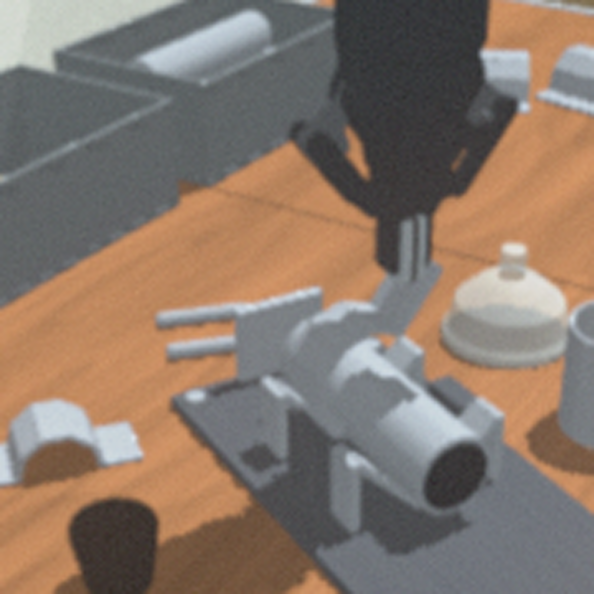

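```bash
python3 -m jog '0 5 3 0 0 0;0 5 3 0 0 0;0 5 3 0 0 0;0 5 3 0 0 0;0 5 3 0 0 0;0 5 3 0 0 0;0 4 7 0 0 0;0 4 7 0 0 0;0 4 7 0 0 0;0 4 7 0 0 0'
python3 - <<'E'
from h import *;now();snap('side','10')
c=cv2.imread("pics/side10.png")[90:270,170:350];cv2.imwrite("pics/s10c.png",cv2.resize(c,None,fx=3.3,fy=3.3,interpolation=cv2.INTER_CUBIC))
E
```

```text
time_s: 11.65
tcp_pos: [0.5595, -0.0691, 0.0492]
eef_rot: [0.971, -0.24, -0.0, -0.0]
ft_force: [0.7, -0.2, 0.1]
grip_width: 0.001
t 11.65 cradle [  3.8 -57.   49.2] toolx [ 1.  0. -0.] z [-0. -0. -1.] f [0.7 0.1 0.1] g 0.0007551701684411914
```

View pics/s10c.png

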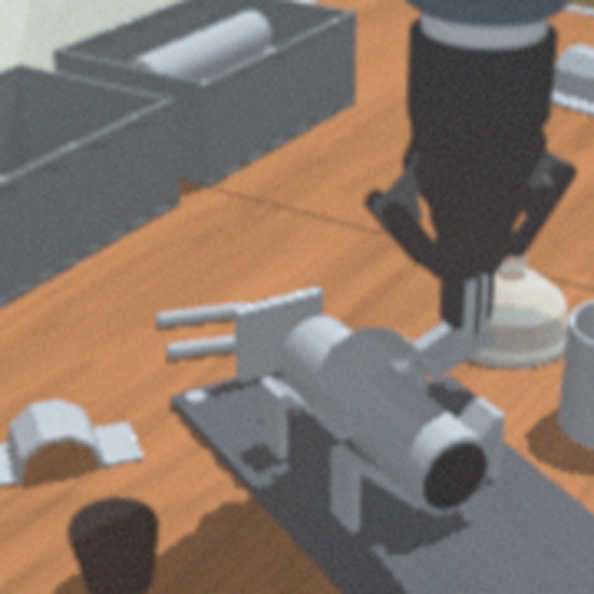

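```bash
python3 - <<'E'
from h import *
print(w2c(ray(load('top0'),[[384,205]],.02)))
E
python3 -m jog '0 0 4 0 0 0;0 0 4 0 0 0;0 0 4 0 0 0;0 0 3 0 0 0;0 0 2 0 0 0;0 0 0 0 0 0'
python3 -c "from h import *;now()"
python3 -m jog '0 0 2 0 0 0;0 0 2 0 0 0;0 0 1 0 0 0;0 0 0 0 0 0'
python3 -c "from h import *;now()"
```

```text
[[  90.98137474 -161.57957483   20.        ]]
time_s: 12.2
tcp_pos: [0.5596, -0.0685, 0.0326]
eef_rot: [0.971, -0.24, -0.0, 0.0]
ft_force: [0.1, 1.1, 0.4]
grip_width: -0.003
t 12.2 cradle [  3.6 -56.5  32.6] toolx [ 1.     0.001 -0.001] z [-0.001 -0.    -1.   ] f [-0.4  1.1  0.4] g -0.0025994595330461924
time_s: 12.53
tcp_pos: [0.5597, -0.0687, 0.0279]
eef_rot: [0.971, -0.24, -0.0, -0.0]
ft_force: [0.4, 1.0, 0.3]
grip_width: 0.003
t 12.5333 cradle [  3.8 -56.6  27.9] toolx [ 1.     0.001 -0.   ] z [-0.  0. -1.] f [-0.1  1.1  0.3] g 0.0027657973729983527
```

```bash
python3 -m jog '0 0 1 0 0 0;0 0 1 0 0 0;0 0 1 0 0 0;0 0 0 0 0 0'
python3 -c "from h import *;now()"
python3 -m jog '0 0 1 0 0 0;0 0 1 0 0 0;0 0 0 0 0 0'
python3 -c "from h import *;now();snap('side','11')
c=cv2.imread('pics/side11.png')[130:270,210:350];cv2.imwrite('pics/s11c.png',cv2.resize(c,None,fx=4,fy=4,interpolation=cv2.INTER_CUBIC))"
```

```text
time_s: 12.87
tcp_pos: [0.5597, -0.0687, 0.0249]
eef_rot: [0.971, -0.24, -0.0, -0.0]
ft_force: [0.4, 0.8, 0.4]
grip_width: -0.002
t 12.8667 cradle [  3.9 -56.6  24.9] toolx [ 1.     0.001 -0.   ] z [-0.  0. -1.] f [-0.1  0.9  0.4] g -0.002459064122863803
time_s: 13.12
tcp_pos: [0.5597, -0.0687, 0.0229]
eef_rot: [0.971, -0.24, -0.0, -0.0]
ft_force: [-0.5, 0.3, -0.2]
grip_width: -0.002
t 13.1167 cradle [  3.8 -56.6  22.9] toolx [ 1.     0.001 -0.   ] z [-0. -0. -1.] f [-0.6  0.1 -0.2] g -0.00205753402425153
```

View pics/s11c.png

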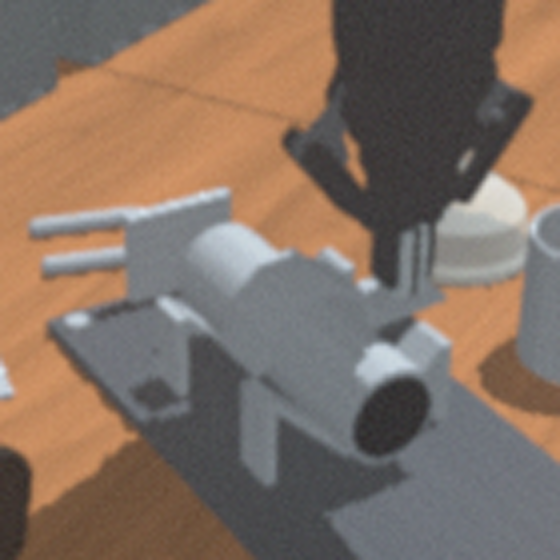

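Nearly level. I keep creeping down until the post pushes back.

```bash
for i in 1; do :; done; python3 -m jog '0 0 1 0 0 0;0 0 0 0 0 0'; python3 -m jog '0 0 1 0 0 0;0 0 0 0 0 0'; python3 -m jog '0 0 1 0 0 0;0 0 0 0 0 0'
```

```text
time_s: 13.33
tcp_pos: [0.5598, -0.0687, 0.022]
eef_rot: [0.971, -0.24, 0.0, -0.0]
ft_force: [0.3, 0.1, 1.1]
grip_width: 0.002
time_s: 13.5
tcp_pos: [0.5598, -0.0687, 0.021]
eef_rot: [0.971, -0.24, 0.0, 0.0]
ft_force: [0.7, -0.1, -0.1]
grip_width: -0.003
time_s: 13.67
tcp_pos: [0.5598, -0.0687, 0.0199]
eef_rot: [0.971, -0.24, -0.0, 0.0]
ft_force: [0.8, 0.5, -0.9]
grip_width: 0.002
```

```bash
python3 -m jog '0 0 1 0 0 0;0 0 0 0 0 0'; python3 -m jog '0 0 1 0 0 0;0 0 0 0 0 0'
python3 -c "from h import *;now();snap('side','12')
c=cv2.imread('pics/side12.png')[130:270,210:350];cv2.imwrite('pics/s12c.png',cv2.resize(c,None,fx=4,fy=4,interpolation=cv2.INTER_CUBIC))"
```

```text
time_s: 13.83
tcp_pos: [0.5597, -0.0687, 0.0189]
eef_rot: [0.971, -0.24, -0.0, 0.0]
ft_force: [-0.1, 0.1, 0.4]
grip_width: -0.001
time_s: 14.0
tcp_pos: [0.5597, -0.0687, 0.0179]
eef_rot: [0.971, -0.24, -0.0, -0.0]
ft_force: [-0.4, 0.6, -0.4]
grip_width: 0.0
t 14.0 cradle [  3.8 -56.6  17.9] toolx [ 1.     0.001 -0.   ] z [-0. -0. -1.] f [-0.6  0.3 -0.4] g 1.622588020809659e-05
```

View pics/s12c.png

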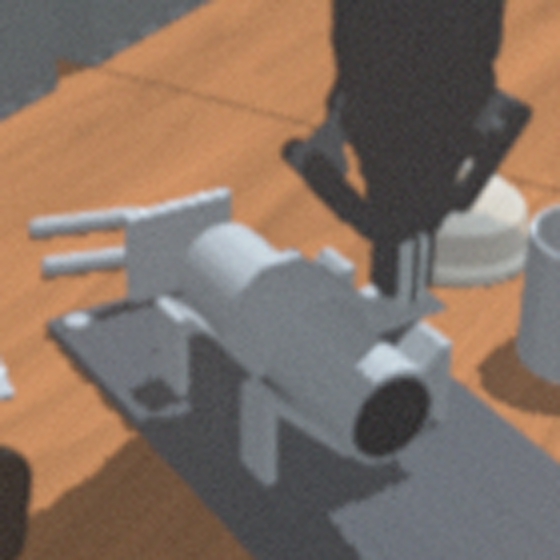

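```bash
python3 -m jog '0 0 1 0 0 0;0 0 0 0 0 0'; python3 -m jog '0 0 1 0 0 0;0 0 0 0 0 0'; python3 -c "from h import *;now()";python3 -m jog '0 0 1 0 0 0;0 0 0 0 0 0'; python3 -c "from h import *;now()"
```

```text
time_s: 14.22
tcp_pos: [0.5598, -0.0687, 0.017]
eef_rot: [0.971, -0.24, -0.0, -0.0]
ft_force: [0.1, -0.2, -0.0]
grip_width: 0.001
time_s: 14.38
tcp_pos: [0.5598, -0.0687, 0.016]
eef_rot: [0.971, -0.24, -0.0, 0.0]
ft_force: [-0.2, 0.7, -0.8]
grip_width: 0.004
t 14.3833 cradle [  3.9 -56.6  16. ] toolx [ 1.     0.001 -0.   ] z [-0. -0. -1.] f [-0.5  0.6 -0.8] g 0.0042059960700359085
time_s: 14.55
tcp_pos: [0.5597, -0.0687, 0.0149]
eef_rot: [0.971, -0.24, -0.0, 0.0]
ft_force: [0.6, 0.1, 0.2]
grip_width: 0.002
t 14.55 cradle [  3.8 -56.6  14.9] toolx [ 1.     0.001 -0.   ] z [-0. -0. -1.] f [0.5 0.4 0.2] g 0.001798011981688953
```

Run:
```python
from h import *
d=snap('side','13');s=d
P=c2w([[5,-60,44],[5-17,-72,44],[22,-72,44],[5,42,42],[5-17,-72,66],[3.8,-56.6,14.9],[3.8,-56.6,35]])
q=proj(s,P);print(q)
im=cv2.imread('pics/side13.png');o=np.array([270,170]);c=cv2.resize(im[170:250,270:360],None,fx=7,fy=7,interpolation=cv2.INTER_CUBIC)
for k in q[[1,2,3]]: cv2.drawMarker(c,tuple(int(v) for v in (k-o)*7+3),(0,0,255),1,16,1)
cv2.imwrite('pics/s13c.png',c)
```

```text
[[310.13234621 203.81883042]
 [320.36984698 206.17248134]
 [310.10444217 198.34196668]
 [264.35197972 219.48800193]
 [321.18523213 196.26096029]
 [308.238092   217.19059629]
 [308.798102   208.52249025]]
```

View pics/s13c.png

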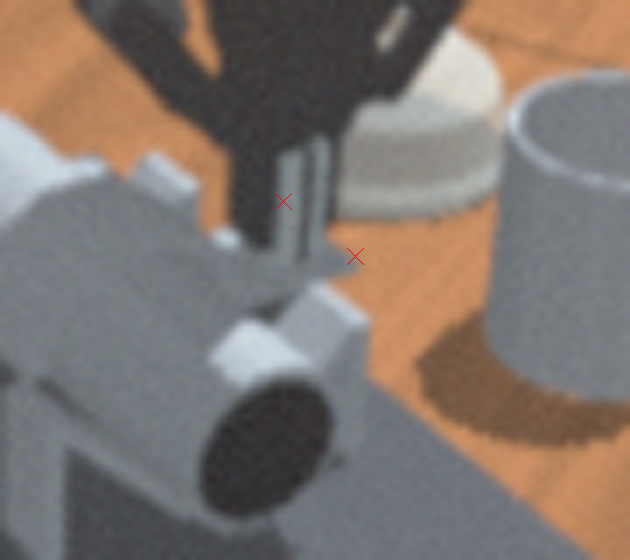

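Tab edge appears at its shut position (marker 355,257 against edge 358,265). No push-back yet, so I keep on until it is felt.

```bash
python3 -m jog '0 0 1 0 0 0;0 0 0 0 0 0'; python3 -m jog '0 0 1 0 0 0;0 0 0 0 0 0'; python3 -c "from h import *;now()";python3 -m jog '0 0 1 0 0 0;0 0 0 0 0 0';  python3 -c "
from h import *;now();snap('side','14')
im=cv2.imread('pics/side14.png');a=cv2.imread('pics/side13.png')
f=lambda im:cv2.resize(im[180:240,280:335],None,fx=7,fy=7,interpolation=cv2.INTER_CUBIC)
cv2.imwrite('pics/s14c.png',np.hstack([f(a),f(im)]))"
```

```text
time_s: 14.77
tcp_pos: [0.5598, -0.0687, 0.0147]
eef_rot: [0.971, -0.24, -0.0, 0.0]
ft_force: [-2.4, -1.0, 9.5]
grip_width: 0.003
time_s: 14.93
tcp_pos: [0.5599, -0.0687, 0.0145]
eef_rot: [0.971, -0.24, 0.0, -0.0]
ft_force: [-6.2, 1.1, 19.0]
grip_width: -0.001
t 14.9333 cradle [  4.  -56.5  14.5] toolx [1. 0. 0.] z [ 0.  0. -1.] f [-5.9 -1.9 19. ] g -0.0010142163009836354
time_s: 15.1
tcp_pos: [0.5599, -0.0687, 0.0144]
eef_rot: [0.971, -0.24, 0.0, -0.0]
ft_force: [-8.7, 1.0, 28.8]
grip_width: 0.006
t 15.1 cradle [  4.  -56.5  14.4] toolx [1.    0.001 0.   ] z [ 0.  0. -1.] f [-8.2 -3.2 28.8] g 0.005539076444719781
```

View pics/s14c.png

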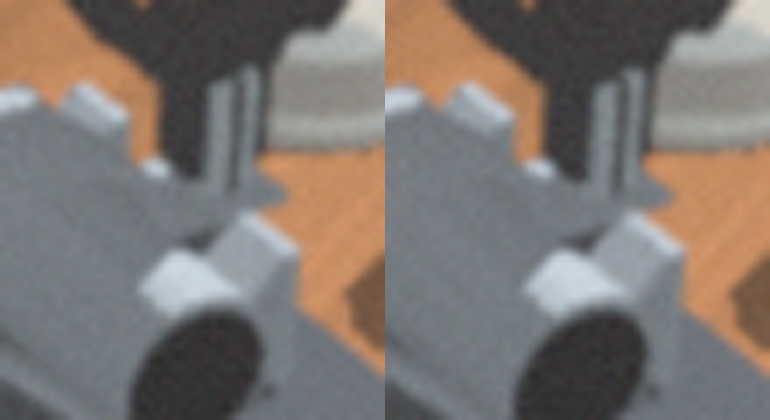

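A firm stop: 29 N with under 0.3 mm of give. I lift straight off and inspect.

```bash
python3 -m jog '0 0 -4 0 0 0;0 0 -8 0 0 0;0 0 -14 0 0 0;0 0 -20 0 0 0;0 0 -25 0 0 0;0 0 -25 0 0 0;0 0 -25 0 0 0;0 0 -25 0 0 0;0 0 -25 0 0 0;0 0 0 0 0 0'
python3 -m jog '-20 0 -20 0 0 0;-25 0 -20 0 0 0;-30 0 0 0 0 0;-35 0 0 0 0 0;-35 0 0 0 0 0;-35 0 0 0 0 0;-35 0 0 0 0 0;-35 0 0 0 0 0;0 0 0 0 0 0'
python3 - <<'E'
from h import *;now();s=snap('side','15');d=snap('top','15')
q=proj(s,c2w([[-12,-72,44],[22,-72,44],[-12,-72,48],[-12,-72,56]]));print(q)
im=cv2.imread('pics/side15.png');o=np.array([230,150]);c=cv2.resize(im[150:260,230:360],None,fx=5,fy=5,interpolation=cv2.INTER_CUBIC)
for k in q[:2]: cv2.drawMarker(c,tuple(int(v) for v in (k-o)*5+2),(0,0,255),1,12,1)
cv2.imwrite('pics/s15c.png',c)
E
```

```text
time_s: 15.98
tcp_pos: [0.5626, -0.069, 0.1883]
eef_rot: [0.971, -0.24, 0.004, -0.0]
ft_force: [1.1, -0.2, 0.5]
grip_width: -0.0
time_s: 16.73
tcp_pos: [0.333, 0.0492, 0.2221]
eef_rot: [0.971, -0.24, -0.002, 0.0]
ft_force: [0.8, -0.6, -0.4]
grip_width: -0.0
t 16.7333 cradle [-251.7  -58.2  222.1] toolx [ 1.     0.002 -0.004] z [-0.004 -0.001 -1.   ] f [ 1.  -0.2 -0.4] g -0.00016234124883102955
[[320.36984698 206.17248134]
 [310.10444217 198.34196668]
 [320.51637137 204.39283859]
 [320.81171028 200.80380417]]
```

View pics/s15c.png

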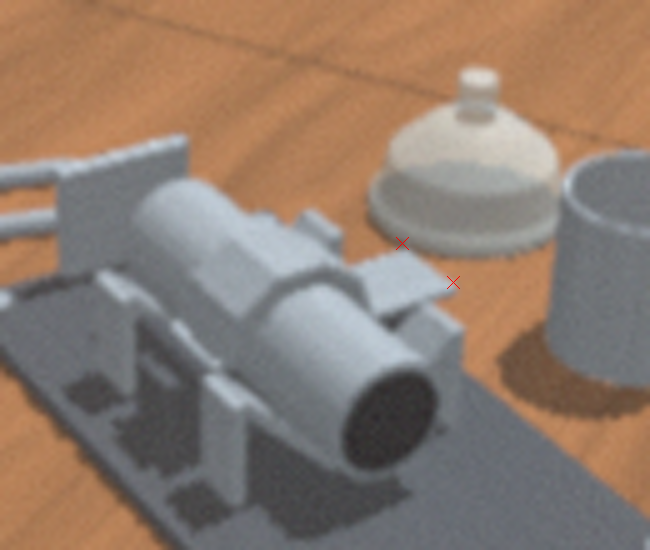

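View pics/top15.png

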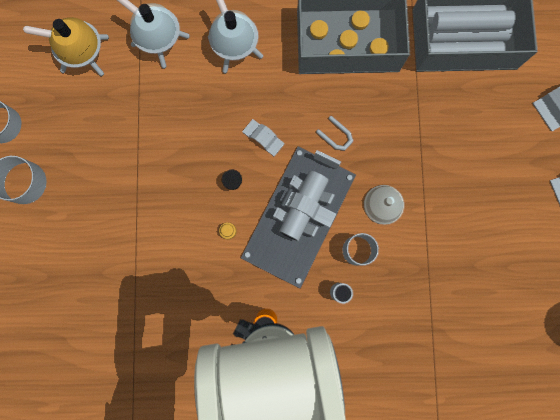

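The side crop shows the pipe lying in both Vs. The strap arch is over it, and the tab edge is at (452,290), at or slightly below its computed shut corner (453,282). The top view shows the pipe lengthwise at (304,206), with cover, sleeve, stub, nut, plug, clip and U-bolt at their first pixels. The gripper is clear, so I hand in.

```bash
python3 -c "from rig import finish_job;print(finish_job())"
```

```text
the job is handed in; nothing more can be done
None
```

The pipe now lies lengthwise in both V saddles with the strap shut over it, and the job was handed in at about 17 s of the 43 s allowed.

**What I did:** With the gripper shut, I pushed the pipe near its top so it tipped along the clamp and fell into the saddles. I then pushed the strap round its arc and pressed the tab down until it stopped firmly, at 29 N with under 0.3 mm of give. After that I lifted off and backed away. The pipe was never gripped.

**Last checks:**
- **Pipe:** it spans about x -69 to +81 mm in the cradle frame, which covers both saddles and the strap, and stays short of the end stop.
- **Strap:** the tab edge is within 1–2 px of its computed shut position.
- **Other parts:** by eye in the last top view, the seven bystanders are where they started. The orange pipe is partly hidden by the gripper there; the gripper passed above it with about 70 mm to spare.

**What disagreed:**
- **Fingertip height:** the fingertips appeared about 20 mm above the reported TCP in the side view, and by touch about 29 mm. I therefore relied on contact force and pictures for the final heights.
- **Camera fit:** the side and top views put the clamp plate 4–6 mm apart along its length, and about 11 mm at one far corner I think was misread. That is more than the stated 2 mm calibration, but it did not affect the result.

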